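# Lift the lens to the blocking head with the cam lever

### The arm

A 6-joint arm with a two-finger parallel gripper is mounted at the origin on the work surface. World frame = base frame: x ahead of the robot, y to its left, z up, the work surface at z = 0. Lengths are in mm, angles in rad, forces in N, time in s.
With the tool pointing down it reaches from about 350 to 975 mm from the base axis. Payload 4.9 kg.
Tool frame: the origin (TCP) lies at the very end of the fingers, on their centre line; the grasp point (between the pads) lies 19 mm behind it; z points along the fingers, y is the line along which they close (so a half turn about z gives the same grasp; the last joint's range is limited). The gripper opens to 85 mm and grips with 20 to 120 N. Pads are 22 mm wide; open, the fingers measure 114 mm over their backs; the gripper's body (76 mm by 85 mm) begins 54 mm behind the grasp point. The pads swing forward as they close: fully open they stand 13 mm farther back than shut.
Start: joints at [-1.23, 0.053, 1.613, -0, 1.476, -0.119], TCP at [277.348, -560.071, 231.304] pointing down, gripper open.
Joint ranges: [-3.01, 3.01], [-1.01, 2.22], [0.06, 2.58], [-1.02, 4.17], [0.09, 2.62], [-3.14, 3.14]. Speed limits (rad/s): [2.57, 2.57, 3.14, 3.14, 3.14, 3.14].

### API

Orientations are given as a 3x3 rotation matrix whose columns are the frame's x, y, z axes.
In Python, from workcell import robot gives the robot as it stands. Calls block until the motion is done:
- robot.reach(position, orientation): joint-space move of the TCP to a pose.
- robot.move_l(position, rotation=None, feed=150): straight line of the TCP; rotation=None keeps the orientation; feed is the mean speed in mm/s.
- robot.set_joints(angles): joint-space move.
- robot.move_gripper(opening, f_grip=None): finger opening in mm; f_grip is the grip in N (None keeps the last); returns when the fingers have stopped.
- robot.pause(seconds).
- robot.solve_ik(position, orientation): joint angles nearest the present ones, or None.
- robot.sense(): the state.
- robot.snapshot(name): name is "scene" or "top"; returns the picture (420x560x3 uint8, blue, green, red); there is no depth.
- robot.get_calibration(name): a dict with "vfov" (degrees; the focal length in pixels is half the picture's height over the tangent of half this angle, whatever the lens; pixels are square), "cx", "cy" (the principal point, pixels), "camera_from_world" (4x4, takes a point from world to camera coordinates). Camera axes: x right, y down, z forward; pixel columns grow to the right and rows downward; lengths in mm; the calibration is good to about 2 mm. A picture is of the moment at which its call begins. get_calibration takes no time and is no camera call.
A pose or a line that the arm cannot do raises robot.Unreachable and nothing moves.
- robot.job_done(): hands the job in; it is judged then, once.
The state is a dict: "time": time; "joint_positions": joint angles; "dq": joint speeds; "joint_efforts": joint torques, N m; "position": TCP position; "orientation": TCP orientation; "force": force on the tool from outside, world axes, zero at the start; "wrist_torque": the same for the moment, N m; "opening": finger opening in mm; "grip_force": force on a finger pad.
Only numpy, scipy, OpenCV 4.12 (cv2) and the standard library are available. Lean on these libraries where they do the work, as an engineer would, in place of code of your own. Each camera call takes 0.05 s, during which the arm holds its last target. There are 200 camera calls.

### The job

Swing the splash booth's door, which has a bar handle, wide open, then turn the cam lever inside out through the doorway until it stands over the pointer nose, so that the lens table is at its highest, without carrying on well past it. The lever springs back, so keep hold of it: finish with the gripper still holding the lever at full lift and the door wide open. Leave everything else on the bench and in the booth where it is.

Things in the scene. Friction and masses are not known exactly. Their poses are not given: they have to be found in the camera images.
- booth: White splash booth fixed on the bench, 200 (x) by 260 mm (y), open-topped: floor 10 mm thick, back wall (+x) and side walls (+-y) 8 mm thick, 130 mm high; its front (-x) is closed by the door. Origin: centre of its underside, at bench height; x points from the doorway to the back wall, z up.
- door (a joint): Booth door, a white-framed clear panel 250 mm wide, 12 mm thick, top edge 130 mm above the bench, on an upright hinge at the -y end of the booth's front. Value in rad: 0 shut, grows as it swings outwards (anticlockwise seen from above), stop at 1.9. May start slightly ajar. Light friction (0.12 N m); it stays where it is left.
- door_handle (a point): Grip point on the door's upright round steel bar handle, on the bar's axis 104 mm above the bench. Bar 12 mm thick, axis 48 mm out from the panel's mid-plane (36 mm clear gap), top end 128 mm and lower end 40 mm above the bench, 215 mm from the hinge along the panel. Axes as at the hinge.
- door_hinge (a point): Point on the door's upright hinge axis, 104 mm above the bench; turns with the door: x square to the panel, y along the panel from the hinge towards the handle edge.
- lift: Lens lift fixed to the booth floor: round grey base 84 mm across with a dark pointer nose at its foot on the -x side (towards the doorway); behind (+x 70 mm) a post with an arm 150-160 mm above the bench, carrying the blocking head over the lens. Origin: on the cam lever's upright axis, 10 mm above the bench; x from doorway to post, z up. May stand slightly turned in the booth.
- lever (a joint): Cam lever on the lift's upright axis, rad: 0 at rest (lever along the doorway, inside), grows anticlockwise from above. Full lift at 1.5: lever right above the pointer nose, knob out through the doorway; beyond, the table sinks again (stop 2.1). Springs drive it back to 0 if let go: about 5 N at the knob to turn, 3.5 N to hold at full lift. A shut door blocks it.
- lever_knob (a point): Top centre of the round upright black knob at the end of the cam lever: 22 mm across, standing 50 mm clear above the lever bar, its top 110 mm above the bench, 110 mm from the lever's axis. The knob does not spin on the lever; it may be gripped from above and turns within the grip.
- lens_table (a joint): Height in m of the sprung lens table with its glass lens (68 mm across) on the lever's axis, driven by the cam: 0 with the lever at rest, 0.020 at full lift (lens just short of the blocking head), less on both sides of it.
- lens_top (a point): Centre of the top of the glass lens, on the lever's axis; 97 mm above the bench at rest, 117 mm at full lift.
- pad_jar: small lidded jar, 38 mm across, 50 mm high, in a back corner of the booth; loose, to be left alone; origin at the centre of its underside
- block_ring: aluminium ring, 36 mm across, 30 mm high, in the other back corner of the booth; loose, to be left alone; origin at the centre of its underside
- rinse_bottle: white bottle, 60 mm across, 160 mm high, on the bench; loose, to be left alone; origin at the centre of its underside
- lens_tray: open tray, 160 x 110 x 30 mm, on the bench; loose, to be left alone; origin at the centre of its underside
- screwdriver: screwdriver lying on the bench; loose, to be left alone; origin under the tool, x along it towards the blade
- spec_case: black spectacle case, 160 x 65 x 45 mm, on the bench; loose, to be left alone; origin at the centre of its underside
- parts_cup: white cup, 72 mm across, 70 mm high, on the bench; loose, to be left alone; origin at the centre of its underside

How it is judged:
By the outcome, as a careful person would: the job done as asked, in the order asked, and still so for the second after the job is handed in, while the arm keeps its last pose, push and grip.
It also fails if it takes over 56 s, if anything falls off the work surface, if the arm or the gripper's body presses on something with over 40 N, if the wrist force passes 120 N, or if a joint passes its speed limit or range.

## Working session

There is one attempt and no reset: what is moved stays moved. The work goes in short steps, each a Python script; the robot and the scene stay as the last script left them, time stands still between calls to the robot, and variables do not carry over. Pictures are saved under pics/ and viewed, at most 10 in all, crops included, and the job is handed in when it is done.

```bash
mkdir -p pics
python3 - <<'E'
from workcell import robot
import cv2,numpy as np
np.set_printoptions(precision=4,suppress=True)
for n in("scene","top"):
    im=robot.snapshot(n); cv2.imwrite(f"pics/{n}0.png",cv2.resize(im,(800,600),interpolation=cv2.INTER_CUBIC))
    c=robot.get_calibration(n);print(n,c["vfov"],c["cx"],c["cy"]);print(np.array(c["camera_from_world"]), [k for k in c])
E
```

```text
scene 42.674716404212475 279.0804920616574 204.99793833938136
[[   0.8391    0.5439    0.0098 -472.4504]
 [   0.4537   -0.6898   -0.5642 -158.0233]
 [  -0.3001    0.4779   -0.8256 1560.2367]
 [   0.        0.        0.        1.    ]] ['vfov', 'cx', 'cy', 'camera_from_world']
top 45.178540084932145 273.8314453548817 203.3237801559543
[[  -0.0007   -0.9999   -0.012    41.3098]
 [  -0.9818    0.003    -0.1899  529.0379]
 [   0.1899    0.0116   -0.9817 1471.2193]
 [   0.        0.        0.        1.    ]] ['vfov', 'cx', 'cy', 'camera_from_world']
```

View pics/scene0.png

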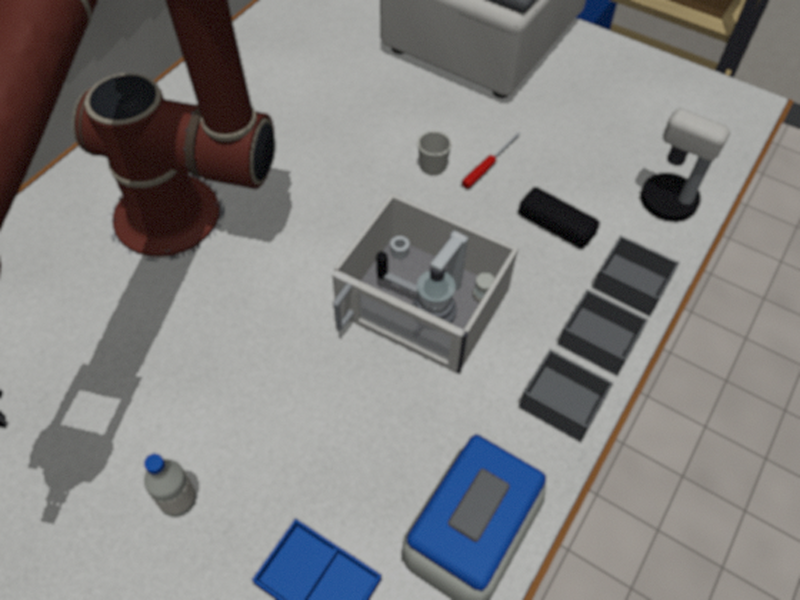

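View pics/top0.png

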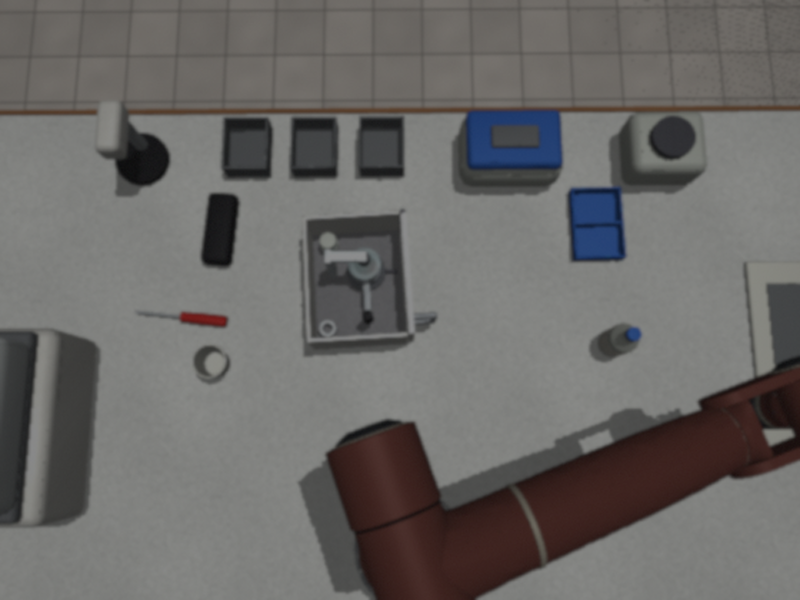

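The booth's doorway faces world -y. The hinge is at the far end (top view 405,212) and the handle at the near end (~425,318). The lever knob is at (368,317) in top and (382,262) in scene. Next I'll take closer crops.

```bash
cat > h.py <<'E'
from workcell import robot
import cv2,numpy as np
np.set_printoptions(precision=3,suppress=True)
def cam(n):
    c=robot.get_calibration(n);f=210/np.tan(np.radians(c["vfov"]/2))
    return np.array([[f,0,c["cx"]],[0,f,c["cy"]],[0,0,1]]),np.array(c["camera_from_world"])
def proj(n,p):
    K,T=cam(n);q=K@(T[:3,:3]@np.array(p,float)+T[:3,3]);return q[:2]/q[2]
def on_z(n,uv,z):
    K,T=cam(n);R=T[:3,:3];o=-R.T@T[:3,3];d=R.T@np.linalg.solve(K,[*uv,1]);return o+d*(z-o[2])/d[2]
def down(a): # tool z down, tool y (closing line) at world angle a
    y=np.array([np.cos(a),np.sin(a),0]);z=np.array([0,0,-1.]);return np.column_stack([np.cross(y,z),y,z])
def crop(n,name,x,y,w,h,s):
    im=robot.snapshot(n);cv2.imwrite(f"pics/{name}.png",cv2.resize(im[y:y+h,x:x+w],None,fx=s,fy=s,interpolation=cv2.INTER_CUBIC))
def st():
    s=robot.sense();print("t%.2f"%s["time"],"p",np.array(s["position"]),"F",np.array(s["force"]),"open %.1f grip %.1f"%(s["opening"],s["grip_force"]))
    return s
E
python3 - <<'E'
from h import *
crop("top","top1",205,140,110,110,5.4)
crop("scene","sc1",225,135,145,125,4.7)
E
```

```text
(no output)
```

View pics/top1.png

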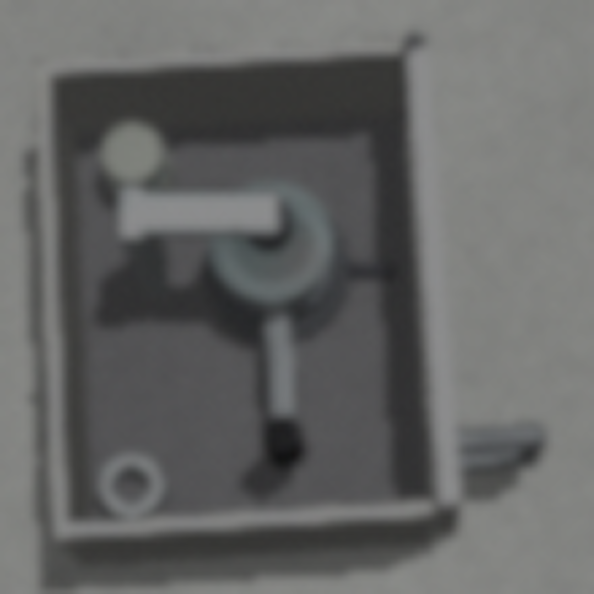

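View pics/sc1.png

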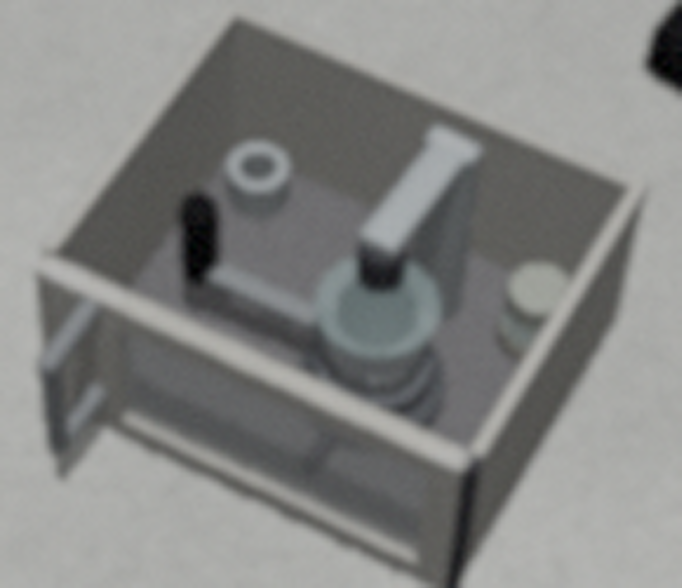

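Run:
```python
from h import *
def t(u,v):return (205+(u+.5)/5.4-.5,140+(v+.5)/5.4-.5)
def s(u,v):return (225+(u+.5)/4.7-.5,135+(v+.5)/4.7-.5)
for n in("top","scene"):
    K,T=cam(n);print(n,"campos",-T[:3,:3].T@T[:3,3])
for nm,z,a,b in[("knob",110,(285,432),(199,203)),("handletop",128,(537,436),(52,355)),("hinge",130,(413,45),(472,458)),("doorfree",130,(450,505),(45,262)),("back-near",130,(62,532),(238,18)),("back-far",130,(52,77),(638,188)),("nose",18,(385,272),(318,455)),("lens",97,(271,248),(378,308)),("jar",50,(132,153),(538,285)),("ring",40,(131,485),(259,165))]:
    print(nm,on_z("top",t(*a),z),on_z("scene",s(*b),z))
```

```text
top campos [ 240.042   22.629 1545.297]
scene campos [ 936.32  -597.674 1203.582]
knob [470.117  87.064 110.   ] [467.239  88.892 110.   ]
handletop [464.753 -46.329 128.   ] [466.272 -45.009 128.   ]
hinge [678.375  18.138 130.   ] [677.696  18.536 130.   ]
doorfree [428.055  -0.341 130.   ] [429.964  -0.316 130.   ]
back-near [414.312 202.485 130.   ] [421.761 196.98  130.   ]
back-far [661.259 213.088 130.   ] [666.804 214.258 130.   ]
nose [577.623  34.31   18.   ] [578.864  37.943  18.   ]
lens [573.767  95.84   97.   ] [580.498  91.095  97.   ]
jar [640.123 177.443  50.   ] [632.191 183.12   50.   ]
ring [451.651 175.948  40.   ] [451.028 175.284  40.   ]
```

All the points agree between the two cameras:

| Check | Measured | Given |
|---|---|---|
| Hinge to handle | 221.9 mm | 220.3 mm |
| Lever radius | 108.5 mm | 110 mm |

Next I'll open the door, checking IK along the arc first.

```bash
cat >> h.py <<'E'
H=np.array([678.,18.3]);A=np.array([577.,93.5])
def door_pose(th,z,half=0): # th = world angle of panel direction
    b=th+np.arctan2(48,215);p=H+220.3*np.array([np.cos(b),np.sin(b)]);return [p[0],p[1],z],down(th+half)
E
python3 - <<'E'
from h import *
th0=np.pi+.0735
for half in(0,np.pi):
    print(half,[None if (q:=robot.solve_ik(*door_pose(th0+d,85,half))) is None else np.round(q,2).tolist() for d in(0,.6,1.2,1.78)])
    for a in (np.pi/2,): 
        for d in(0,.75,1.5):
            b=np.pi+.051+d;p=A+110*np.array([np.cos(b),np.sin(b)]);q=robot.solve_ik([*p,71],down(b+np.pi/2+half));print("lever",half,None if q is None else np.round(q,2))
E
```

```text
0 [[-0.26, -0.19, 2.1, -0.0, 1.23, 2.81], [-0.41, 0.04, 1.88, -0.0, 1.22, 2.06], [-0.4, 0.32, 1.56, -0.0, 1.26, 1.46], [-0.31, 0.57, 1.24, -0.0, 1.34, 0.98]]
lever 0 [ 0.03 -0.15  2.09 -0.    1.2   1.55]
lever 0 [-0.12 -0.09  2.03 -0.    1.2   0.65]
lever 0 [-0.16  0.09  1.86 -0.    1.2  -0.14]
3.141592653589793 [[-0.26, -0.19, 2.1, -0.0, 1.23, -0.33], [-0.41, 0.04, 1.88, -0.0, 1.22, -1.08], [-0.4, 0.32, 1.56, -0.0, 1.26, -1.68], [-0.31, 0.57, 1.24, -0.0, 1.34, -2.17]]
lever 3.141592653589793 [ 0.03 -0.15  2.09 -0.    1.2  -1.59]
lever 3.141592653589793 [-0.12 -0.09  2.03 -0.    1.2  -2.49]
lever 3.141592653589793 [-0.16  0.09  1.86 -0.    1.2   3.  ]
```

Run:
```python
from h import *
th0=np.pi+.0735
robot.reach(*door_pose(th0,230)); st()
robot.move_gripper(55,40)
robot.move_l(door_pose(th0,85)[0],feed=120); st()
robot.move_gripper(0,40); st()
for d in np.linspace(0,1.76,10)[1:4]:
    p,R=door_pose(th0+d,85); robot.move_l(p,R,feed=110); st()
crop("top","top2",190,100,200,150,4)
```

```text
t2.68 p [467.169 -45.669 230.074] F [-0.411  0.221  0.354] open 85.0 grip 0.0
t4.45 p [467.833 -45.531  85.959] F [-0.223  0.358  0.502] open 54.7 grip 0.0
t4.92 p [465.705 -45.848  85.443] F [-8.031 -0.973  6.158] open 11.5 grip 39.1
t5.46 p [481.921 -86.918  85.458] F [-9.634 -4.648  7.459] open 10.9 grip 39.3
t6.00 p [ 505.7   -123.5     85.467] F [-9.067 -8.544  6.207] open 11.5 grip 39.4
t6.54 p [ 536.249 -154.728   85.502] F [-9.273 -9.248  4.396] open 11.0 grip 39.4
```

View pics/top2.png

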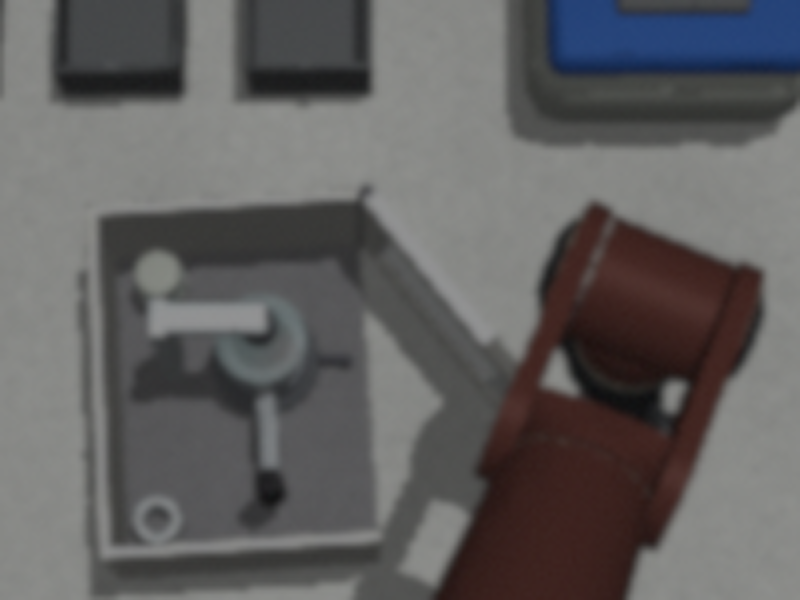

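Run:
```python
from h import *
def t(u,v):return (190+(u+.5)/4-.5,100+(v+.5)/4-.5)
for z in(0,): print("base corner L",on_z("top",t(510,138),0), on_z("top",t(800,115),0))
for z in(60,90,120):print(z,"blue BL",on_z("top",t(552,72),z))
# scene: box lower-front corner (800x600 px /800*560)
k=.7
for nm,p,z in[("bot left",(405,560),0),("blue L corner",(407,538),60),("blue top corner",(478,436),90),("blue low",(408,540),90),("case far",(545,475),90)]:print(nm,z,on_z("scene",(p[0]*k,p[1]*k),z))
th0=np.pi+.0735
for d in(1.4,1.5,1.6,1.7,1.76):
    th=th0+d;print(d,np.array(door_pose(th,85)[0]),"tip",H+250*np.array([np.cos(th),np.sin(th)]))
```

```text
base corner L [764.083 -97.78    0.   ] [ 782.232 -329.976    0.   ]
60 blue BL [ 797.006 -126.477   60.   ]
90 blue BL [ 785.756 -123.465   90.   ]
120 blue BL [ 774.507 -120.454  120.   ]
bot left 0 [ 776.889 -312.107    0.   ]
blue L corner 60 [ 770.102 -297.892   60.   ]
blue top corner 90 [ 781.994 -111.984   90.   ]
blue low 90 [ 777.211 -307.382   90.   ]
case far 90 [ 898.407 -111.635   90.   ]
1.4 [ 704.888 -200.353   85.   ] tip [ 653.714 -230.518]
1.5 [ 726.583 -196.576   85.   ] tip [ 678.676 -231.699]
1.6 [ 747.792 -190.653   85.   ] tip [ 703.631 -230.383]
1.7 [ 768.304 -182.641   85.   ] tip [ 728.33  -226.581]
1.76 [ 780.19  -176.865   85.   ] tip [ 742.923 -223.123]
```

The door is following at about 0.6 rad. An unlisted blue case has its front face at x≈778 and is about 90 mm high, so I'll stop at about 1.6 rad, where the handle is at x≈748.

Run:
```python
from h import *
th0=np.pi+.0735
for d in np.linspace(.587,1.6,7)[1:]:
    p,R=door_pose(th0+d,85); robot.move_l(p,R,feed=110); s=st()
    if np.linalg.norm(s["force"])>35: print("stop");break
robot.move_gripper(45,40); st()
p,_=door_pose(th0+1.6,240); robot.move_l(p,feed=200); s=st()
p=A+110*np.array([np.cos(np.pi+.051),np.sin(np.pi+.051)])
R=down(np.pi+.051+np.pi/2)
robot.reach([550,-100,260],R); robot.reach([468.5,88,260],R); robot.move_gripper(45,60); st()
crop("scene","sc2",200,125,170,150,4)
crop("top","top3",190,100,200,150,4)
```

```text
t7.08 p [ 567.226 -176.357   85.515] F [ -7.099 -11.433   2.99 ] open 11.0 grip 39.3
t7.58 p [ 601.31  -192.343   85.573] F [ -4.869 -11.459   1.564] open 11.1 grip 39.3
t8.07 p [ 637.512 -202.27    85.519] F [ -3.42  -11.569   0.525] open 11.1 grip 39.3
t8.56 p [ 674.923 -205.866   85.578] F [ -1.315 -11.762   0.541] open 11.1 grip 39.3
t9.05 p [ 712.341 -203.07    85.606] F [ 0.975 -9.492  0.005] open 11.4 grip 39.3
t9.54 p [ 748.751 -193.952   85.592] F [ 1.719 -9.434 -0.797] open 11.1 grip 39.4
t9.97 p [ 747.71  -190.253   84.864] F [-0.243  0.329  0.126] open 44.7 grip 0.0
t10.89 p [ 747.016 -190.371  237.83 ] F [ 0.276  0.455 -0.928] open 44.8 grip 0.0
t12.82 p [469.16   86.921 259.901] F [ 0.187 -1.012 -0.154] open 44.7 grip 0.0
```

View pics/sc2.png

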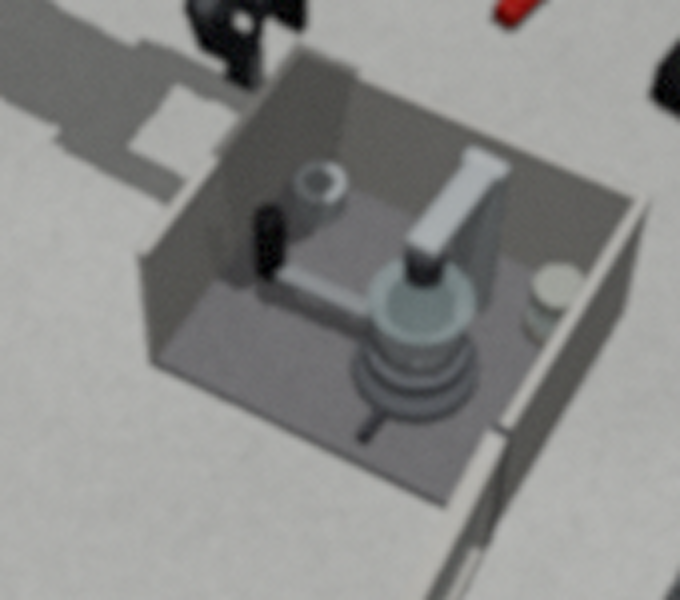

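View pics/top3.png

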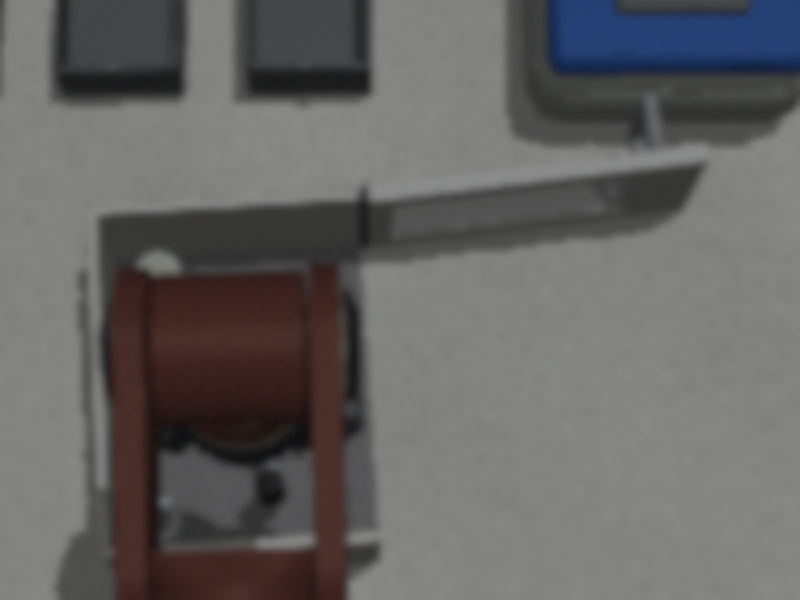

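The door is wide open at about 1.6 rad, with its handle clear of the blue case. The knob is at scene crop (270,212). The pointer nose is clearly visible, running from (385,412) to (360,440). I'll grip the knob now and measure the nose direction.

Run:
```python
from h import *
def s(u,v):return (200+(u+.5)/4-.5,125+(v+.5)/4-.5)
for nm,uv,z in[("tip",(361,438),14),("nose root",(380,416),14),("knob",(270,212),110),("lens",(421,302),97),("doorway floor near",(153,362),10),("floor far",(445,505),10)]:print(nm,on_z("scene",s(*uv),z))
for z in(200,130,71):
    robot.move_l([468.5,88.3,z],feed=120);q=st()
    if np.linalg.norm(q["force"])>15:print("stop");raise SystemExit
robot.move_gripper(0,60);st()
```

```text
tip [576.861  29.741  14.   ]
nose root [578.262  50.666  14.   ]
knob [467.311  89.603 110.   ]
lens [580.148  90.913  97.   ]
doorway floor near [428.851   5.873  10.   ]
floor far [646.888  19.117  10.   ]
t13.57 p [468.747  88.288 200.409] F [0.436 0.722 0.597] open 45.2 grip 0.0
t14.30 p [469.128  88.31  130.876] F [ 0.114 -0.575 -0.16 ] open 45.0 grip 0.0
t14.94 p [469.073  88.304  71.694] F [0.582 0.139 0.427] open 45.0 grip 0.0
t15.28 p [469.59   86.899  72.625] F [-0.078 -5.776  3.39 ] open 20.3 grip 58.4
```

Run:
```python
from h import *
A=np.array([577.5,92.5]);b0=np.pi+.05
for d in np.linspace(0,1.5,9)[1:]:
    b=b0+d;e=np.array([np.cos(b),np.sin(b)]);robot.move_l([*(A+110*e),71.5],down(b+np.pi/2),feed=80)
    q=st();v=np.array(q["position"][:2])-A;print("  d %.2f radial F %.1f tang F %.1f ang %.3f r %.1f"%(d,e@q["force"][:2],np.array([-e[1],e[0]])@q["force"][:2],(np.arctan2(v[1],v[0])-b0)%(2*np.pi),np.hypot(*v)))
    if np.linalg.norm(q["force"])>45:print("stop");break
crop("scene","sc3",200,125,170,150,4)
```

```text
t15.70 p [472.75  67.18  72.72] F [ 5.794  3.662 -4.139] open 20.5 grip 59.1
  d 0.19 radial F -6.5 tang F -2.2 ang 0.187 r 107.8
t16.11 p [479.518  48.106  72.735] F [ 7.239  5.322 -3.406] open 20.7 grip 59.1
  d 0.38 radial F -8.8 tang F -1.9 ang 0.375 r 107.6
t16.52 p [489.656  30.64   72.697] F [ 6.421  6.398 -2.603] open 20.8 grip 59.2
  d 0.56 radial F -8.9 tang F -1.5 ang 0.564 r 107.4
t16.93 p [502.839  15.376  72.688] F [ 5.933  7.916 -2.889] open 20.5 grip 59.3
  d 0.75 radial F -9.8 tang F -1.3 ang 0.752 r 107.3
t17.33 p [518.68    2.708  72.673] F [ 4.762  7.29  -0.376] open 20.5 grip 59.4
  d 0.94 radial F -8.7 tang F -0.0 ang 0.941 r 107.3
t17.74 p [536.61   -6.802  72.637] F [3.516 8.623 0.125] open 20.8 grip 59.5
  d 1.12 radial F -9.3 tang F -0.1 ang 1.130 r 107.4
t18.15 p [556.039 -12.781  72.665] F [2.866 8.863 1.023] open 20.4 grip 59.6
  d 1.31 radial F -9.3 tang F 1.0 ang 1.320 r 107.4
t18.56 p [576.168 -15.048  72.628] F [0.746 8.887 1.789] open 20.6 grip 59.7
  d 1.50 radial F -8.9 tang F 0.6 ang 1.508 r 107.6
```

View pics/sc3.png

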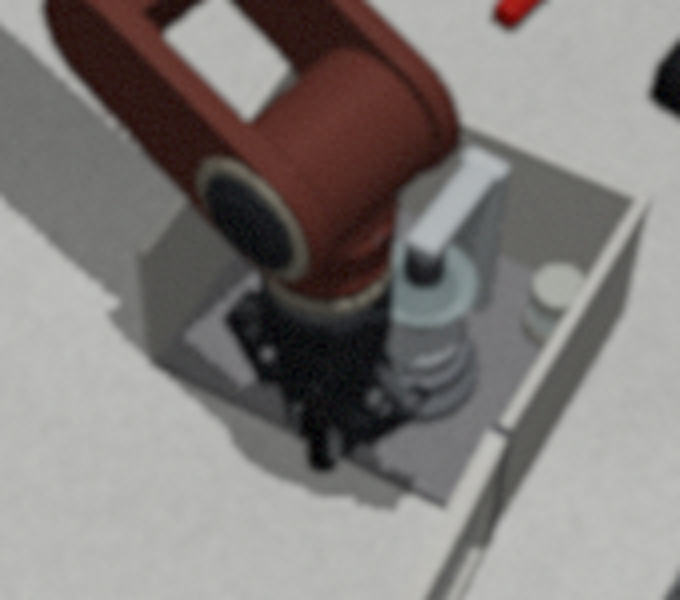

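The lever is held over the nose. The axis, nose tip (x=576.9) and knob (x=576.2) line up, with the lever angle at about 1.50. The lens has risen, and the door edge is unchanged at (500,430). I'll check that it holds steady, then hand in.

Run:
```python
from h import *
robot.pause(0.7);st()
def s(u,v):return (200+(u+.5)/4-.5,125+(v+.5)/4-.5)
for z in(97,117):print(z,s(0,0),(proj("scene",[577.5,92.5,z])-[200,125])*4)
robot.job_done()
```

```text
t19.31 p [576.08  -15.052  72.634] F [1.729 8.164 0.925] open 20.4 grip 59.7
97 (199.625, 124.625) [417.22  296.868]
117 (199.625, 124.625) [418.785 278.4  ]
the job is handed in; nothing more can be done
```

I opened the door to about 1.6 rad (an unlisted blue case prevents the full 1.9) and handed the job in at about 19 s with the gripper still holding the lever at about 1.5 rad, over the pointer nose; the lens looked raised in the last picture, but I did not measure its height.

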